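# Stand the station's containers in their spill trays

### The arm

A 6-joint arm with a two-finger parallel gripper is mounted at the origin on a cart in front of the work surface, level with it; the furniture and walls round the work are solid. World frame = base frame: x ahead of the robot, y to its left, z up, the work surface at z = 0. Lengths are in m, angles in rad, forces in N, time in s.
With the tool pointing down it reaches from about 0.4 to 0.925 m from the base axis. Payload 12.5 kg.
Tool frame: the origin (TCP) lies at the centre of the arm's flange, where the gripper is bolted on; the fingertips stand 190 mm ahead of it and the grasp point (between the pads) lies 171 mm ahead of it; z points along the fingers, y is the line along which they close (so a half turn about z gives the same grasp; the last joint's range is limited). The gripper opens to 95 mm and grips with 3 to 60 N. Pads are 20 mm wide; open, the fingers measure 119 mm over their backs; the gripper's body (75 mm by 180 mm) begins 59 mm behind the grasp point.
Start: joints at [1.031, 0.491, 1.559, -0, 1.092, -0.106], TCP at [0.263, 0.567, 0.405] pointing down, gripper open.
Joint ranges: [-3.1, 3.1], [-0.84, 2.19], [0.05, 2.79], [-1.13, 4.28], [0.06, 2.93], [-2.69, 2.69]. Speed limits (rad/s): [2.22, 2.22, 2.79, 3.14, 3.14, 3.14].

### API

Orientations are given as a unit quaternion [x, y, z, w].
In Python, from plant import monitor, snapshot, arm gives the robot as it stands. The module is installed in compiled form; this text tells all that it offers.
- The arm moves only by the tool jog_arm, never from a script. Its argument "series" is a list of rows, each a list of 2 entries, a list of its own where there are three numbers: the shift along the tool's x, y, z in mm, then the turn about the tool's z in degrees. In form: [[[tx, ty, tz], turn], ...]. A call has 1 to 5 rows; each row shifts and turns the commanded pose from where the row before left it, along the tool's axes as they then stand; what a row does not reach is not made up. A row lasts 1/10 s, in which the tool goes at most 50 mm and 8.59 degrees, less where a joint would pass 70% of its speed; a pose out of reach is approached as far as the arm can. A call is refused whole if a number of a shift passes 50 or a number of a turn 8.59, either way. A call with a gripper value outside its range is refused whole. "claw" is the opening, from -1 (shut) to 1 (fully open), set as the call begins (left out, the last holds). The fingers move at their own pace and stop on an object; "squeeze" is the grip in N (left out, the last holds). Time passes only in rows, so rows that do not move let the fingers close. It gives the time, the measured TCP pose, the force, the opening and the grip force at its end, in the units of the state.
- monitor.state(): the state, without advancing time (a new reading comes with each control period).
- snapshot(name): name is "scene" or "top" or "wrist"; returns a dict with "pixels" (480x640x3 uint8, blue, green, red), "mtx" (3x3 intrinsics, pixels), "rvec" (rotation vector, rad) and "tvec" (3), from world to camera coordinates, as OpenCV has them. Camera axes: x right, y down, z forward; pixel columns grow to the right and rows downward; lengths in m; the calibration is good to about 2 mm. A picture is of the moment at which its call begins. There is no depth.
- arm.close_job(): hands the job in; it is judged then, once.
The state is a dict: "clock": time; "joint_positions": joint angles; "joint_velocities": joint speeds; "effort": joint torques, N m; "tcp_pos": TCP position; "orientation": TCP orientation; "ft_force": force on the tool from outside, world axes, zero at the start; "moment": the same for the moment, N m; "opening": finger opening in m; "grasp_force": force on a finger pad.
Only numpy, scipy, OpenCV 4.12 (cv2) and the standard library are available. Lean on these libraries where they do the work, as an engineer would, in place of code of your own. Each camera call takes 0.05 s, during which the arm holds its last target. There are 200 camera calls.

### The job

Put the four containers into their fitting spill trays: the square staining jar into the square tray, the slim dropper bottle into the smallest round tray, the open beaker into the middle-sized round tray and the squat jar with the slotted lid into the largest round tray. Each must end standing upright on its tray's floor, inside the lip, with the staining jar turned square to its tray; tip nothing over on the way, and leave the petri dish and the white specimen pot where they are.

Things in the scene. Friction and masses are not known exactly. Their poses are not given: they have to be found in the camera images.
- staining_jar: Clear glass staining jar, square body 56 x 56 mm and 78 mm high with violet contents, topped by a round black screw lid of 62 mm diameter; 92 mm high in all, about 160 g. The lid (from 78 mm up to the top) overhangs the side faces by 3 mm and is closed and fixed: the jar is best lifted by the lid, the widest part. Stands upright. Origin: centre of its underside; x and y square to its side faces, z up.
- dropper_bottle: Slim round brown dropper bottle with a black rubber teat: body 33 mm in diameter up to 62 mm, tapering to a 24 mm collar and a 13 mm teat; 102 mm high in all, about 70 g. Stands upright. Origin: centre of its underside, z up.
- beaker: Empty open whitish plastic beaker, thin-walled, tapering from 57 mm across the rim to 50 mm at the foot, 69 mm high, about 55 g. Can be gripped round the outside. Stands upright. Origin: centre of its underside, z up.
- sharps_jar: Squat round yellow jar with a slotted red lid: body 61 mm in diameter, lid 65 mm in diameter from 60 mm up to the top at 73 mm; about 90 g. Stands upright. Origin: centre of its underside, z up.
- tray_square: Flat white plastic spill tray standing on the worktop, cannot be moved: the only square one, 78 x 78 mm inside, lip 12 mm high and 3 mm thick, grey floor 3 mm above the worktop. Origin: centre of its underside, z up. x and y run along its sides.
- tray_small: Flat white plastic spill tray standing on the worktop, cannot be moved: the smallest round one, 52 mm inside diameter, lip 12 mm high and 3 mm thick, grey floor 3 mm above the worktop. Origin: centre of its underside, z up.
- tray_medium: Flat white plastic spill tray standing on the worktop, cannot be moved: the middle-sized round one, 70 mm inside diameter, lip 12 mm high and 3 mm thick, grey floor 3 mm above the worktop. Origin: centre of its underside, z up.
- tray_large: Flat white plastic spill tray standing on the worktop, cannot be moved: the largest round one, 86 mm inside diameter, lip 12 mm high and 3 mm thick, grey floor 3 mm above the worktop. Origin: centre of its underside, z up.
- petri_dish: Clear petri dish with lid, 60 mm in diameter, 15 mm high, lying loose among the work; not to be moved. Origin: centre of its underside.
- pot_white: White screw-cap specimen pot, 55 mm in diameter, 70 mm high, standing loose beyond the trays; not to be moved. Origin: centre of its underside.
Mind the look-alikes: they are no part of the job. Leave any pink or red look-alike of the dropper_bottle alone.

How it is judged:
By the outcome, as a careful person would: the job done as asked, in the order asked, and still so for the second after the job is handed in, with the robot touching nothing.
It also fails if it takes over 109 s, if anything falls off the work surface, if the arm or the gripper's body presses on something with over 40 N, if the wrist force passes 120 N, or if a joint passes its speed limit or range.

## Working session

There is one attempt and no reset: what is moved stays moved. The work goes in short steps, Python scripts to look and compute and a tool call to move; the robot and the scene stay as the last step left them, time stands still between calls to the robot, and variables do not carry over. Pictures are saved under pics/ and viewed, at most 14 in all, crops included, and the job is handed in when it is done.

Besides the shell and the picture viewer there is one more tool, called after "Call:" as name([rows], argument=value, ...), one row to a line, values as JSON. jog_arm: Moves the arm, as the interface text tells. Its arguments: {"type":"object","properties":{"series":{"type":"array"},"claw":{"type":"number"},"squeeze":{"type":"number"}},"required":["series"]}

```bash
mkdir -p pics && cat > h.py <<'E'
import numpy as np, cv2
from plant import monitor, snapshot, arm
def snap(n,fn=None):
    s=snapshot(n); 
    if fn: cv2.imwrite('pics/'+fn,s['pixels'])
    return s
def ray(s,uv,z):
    K=np.array(s['mtx'],float);R=cv2.Rodrigues(np.array(s['rvec'],float))[0];t=np.array(s['tvec'],float).ravel()
    d=R.T@np.linalg.inv(K)@np.array([uv[0],uv[1],1.]);c=-R.T@t
    return c+d*(z-c[2])/d[2]
E
python3 - <<'E'
from h import *
for n in('scene','top'):
    s=snap(n,n+'1.png');R=cv2.Rodrigues(np.array(s['rvec'],float))[0];print(n,-R.T@np.array(s['tvec']).ravel(),s['mtx'][0][0],R[2])
print(monitor.state())
E
```

```text
scene [ 0.00596349 -0.55558358  0.61059293] 455.50052321283505 [ 0.54384112  0.62568755 -0.55924227]
top [0.48400379 0.04935969 1.08202159] 500.6340993493539 [ 0.04263436  0.0105884  -0.99903463]
{'clock': 0.1, 'joint_positions': array([ 1.03145355e+00,  4.91481501e-01,  1.55938025e+00, -1.36413727e-05,
        1.09170124e+00, -1.05613127e-01]), 'joint_velocities': array([ 1.27298130e-03, -2.25946534e-03, -3.08370131e-03, -1.72859496e-04,
       -4.06228192e-05, -7.80103570e-04]), 'effort': array([ 2.06060860e-03, -6.13619542e+01, -2.58603448e+01,  6.94143679e-02,
        4.69881250e-02, -4.05078015e-05]), 'tcp_pos': array([0.26263453, 0.56710943, 0.40423399]), 'orientation': array([ 2.15165848e-01,  9.76577402e-01, -4.62074864e-04, -1.48018392e-04]), 'ft_force': array([-0.0761315 , -0.19754329,  0.25444422]), 'moment': array([-0.01648291,  0.0124874 , -0.00579611]), 'grasp_force': 0.0, 'opening': 0.09531626734383139}
```

View pics/top1.png

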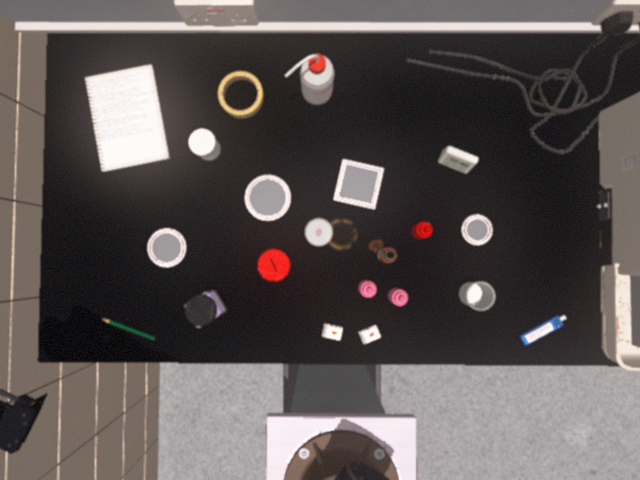

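View pics/scene1.png

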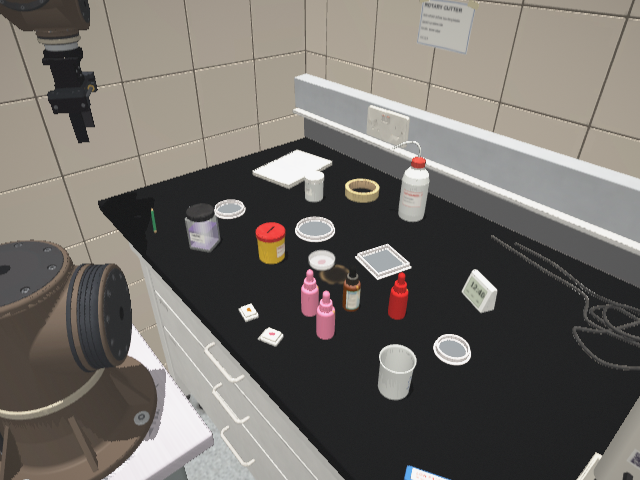

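The top view shows the staining jar at (205,308), the dropper at about (380,250), the beaker at (478,295) and the sharps jar at (273,265). The trays are medium (167,247), large (268,197), square (358,184) and small (477,229).

```bash
python3 - <<'E'
from h import *
s=snap('top');im=s['pixels'];print(im.shape)
hsv=cv2.cvtColor(im,cv2.COLOR_BGR2HSV)
# white lip blobs -> trays
m=((hsv[...,1]<60)&(hsv[...,2]>110)).astype(np.uint8)
for nm,(u,v) in dict(sq=(358,184),sm=(477,229),med=(167,247),lg=(268,197),pet=(318,232),pot=(203,143)).items():
    w=np.zeros_like(m);r=32;w[v-r:v+r,u-r:u+r]=m[v-r:v+r,u-r:u+r]
    n,l,st,c=cv2.connectedComponentsWithStats(w)
    k=1+np.argmax(st[1:,4]);cs,_=cv2.findContours((l==k).astype(np.uint8),0,2)
    c=max(cs,key=cv2.contourArea)
    z={'pet':.015,'pot':.07}.get(nm,.012)
    P=np.array([ray(s,p[0],z)[:2] for p in c],np.float32)
    rect=cv2.minAreaRect(P); cc,rad=cv2.minEnclosingCircle(P)
    print(nm,np.round(rect[0],4),np.round(rect[1],3),round(rect[2],1),'circ',np.round(cc,4),round(rad,4))
# sharps lid red
m=((hsv[...,1]>150)&(hsv[...,2]>90)&((hsv[...,0]<8)|(hsv[...,0]>172))).astype(np.uint8)
w=np.zeros_like(m);w[240:292,245:302]=m[240:292,245:302]
c=max(cv2.findContours(w,0,2)[0],key=cv2.contourArea);P=np.array([ray(s,p[0],.073)[:2] for p in c],np.float32)
print('sharps',cv2.minEnclosingCircle(P))
for nm,uv,z in [('jarlid',(203,310),.092),('drop teat',(387,255),.102),('dropbase',(376,245),0.03),('beaker rim',(481,296),.069)]:
    print(nm,ray(s,uv,z).round(4))
for i,(u,v) in enumerate([(205,308),(380,250),(478,290)]):
    cr=im[v-30:v+30,u-35:u+35]; a=cv2.resize(cr,None,fx=5.7,fy=5.7,interpolation=cv2.INTER_CUBIC)
    out=a if i==0 else np.hstack([out,a])
cv2.imwrite('pics/crop1.png',cv2.resize(np.clip(out.astype(float)*1.8,0,255).astype(np.uint8),(798,228)))
E
```

```text
(480, 640, 3)
sq [ 0.6456 -0.0345] [0.094 0.094] 77.3 circ [ 0.6454 -0.0346] 0.064
sm [ 0.5483 -0.2869] [0.066 0.066] 89.6 circ [ 0.5484 -0.287 ] 0.0342
med [0.5064 0.376 ] [0.084 0.084] 0.3 circ [0.5067 0.3759] 0.0432
lg [0.615  0.1613] [0.101 0.099] 0.4 circ [0.6153 0.1602] 0.0511
pet [0.5422 0.0502] [0.058 0.058] 0.3 circ [0.5421 0.0502] 0.0306
pot [0.7196 0.285 ] [0.07  0.058] 63.6 circ [0.7175 0.2852] 0.036
sharps ((0.47156769037246704, 0.14067310094833374), 0.03450803458690643)
jarlid [0.3818 0.2771 0.092 ]
drop teat [ 0.4921 -0.0839  0.102 ]
dropbase [ 0.5135 -0.0706  0.03  ]
beaker rim [ 0.4111 -0.2768  0.069 ]
```

View pics/crop1.png

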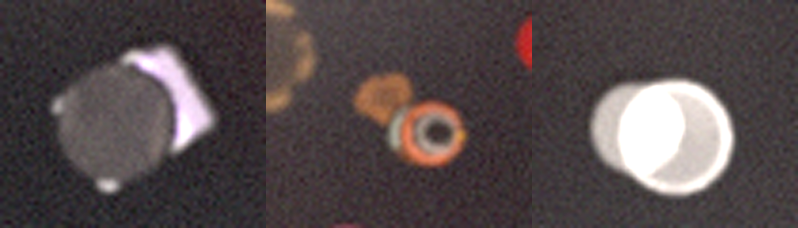

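Call:
jog_arm([
  [[-28,-26,0],0],
  [[-28,-26,0],0],
  [[-28,-26,0],0],
  [[-28,-26,0],0],
], claw=1, squeeze=15)

```text
clock: 0.55
tcp_pos: [0.3208, 0.4243, 0.4046]
orientation: [0.215, 0.977, -0.0, -0.0]
ft_force: [0.7, 0.9, 0.0]
opening: 0.0951
grasp_force: 0.0
```

Call:
jog_arm([
  [[-28,-26,0],0],
  [[-28,-26,0],0],
  [[-28,-26,0],0],
  [[-28,-26,0],0],
  [[0,0,0],0],
])

```text
clock: 1.05
tcp_pos: [0.3796, 0.2814, 0.4048]
orientation: [0.217, 0.976, -0.0, 0.0]
ft_force: [0.6, -0.3, 0.7]
opening: 0.0946
grasp_force: 0.0
```

```bash
cat >> h.py <<'E'
from scipy.spatial.transform import Rotation as Ro
def go(xyz,yyaw=None,step=40,note=''):
    """print rows to bring TCP to xyz (m), tool y line at yyaw deg (mod 180)"""
    st=monitor.state();p=np.array(st['tcp_pos']);R=Ro.from_quat(st['orientation']).as_matrix()
    cur=np.degrees(np.arctan2(R[1,1],R[0,1]));d=0
    if yyaw is not None: d=(yyaw-cur+90)%180-90
    turn=-d
    dl=(np.array(xyz)-p)*1000
    n=max(1,int(np.ceil(max(np.linalg.norm(dl)/step,abs(turn)/8.4))))
    rows=[]
    for i in range(n):
        Ri=R@Ro.from_euler('z',turn*i/n,degrees=True).as_matrix()
        rows.append([[int(v) for v in np.round(Ri.T@(dl*(i+1)/n)-0)] if False else [int(v) for v in np.round(Ri.T@dl/n)],round(turn/n,1)])
    tilt=np.degrees(np.arccos(-R[2,2]))
    print(note,'tcp',p.round(4),'yyaw',round(cur,1),'tilt',round(tilt,2),'j6',round(st['joint_positions'][5],2),'delta mm',dl.round(1),'turn',round(turn,1));print(rows)
E
python3 - <<'E'
from h import *
s=snap('wrist','w1.png');st=monitor.state();print(st['clock'],st['tcp_pos'],st['orientation'],st['joint_positions'].round(2))
R=cv2.Rodrigues(np.array(s['rvec'],float))[0];print(-R.T@np.array(s['tvec']).ravel(),R[2],s['mtx'][0][0])
E
```

```text
1.1 [0.37914601 0.28282047 0.40482332] [2.16776981e-01 9.76221152e-01 4.83274617e-05 3.44945511e-05] [ 0.5   0.28  1.92  0.    0.95 -0.63]
[0.31150388 0.31348294 0.38414247] [ 0.24211977 -0.11390138 -0.96353749] 377.65433803943256
```

View pics/w1.png

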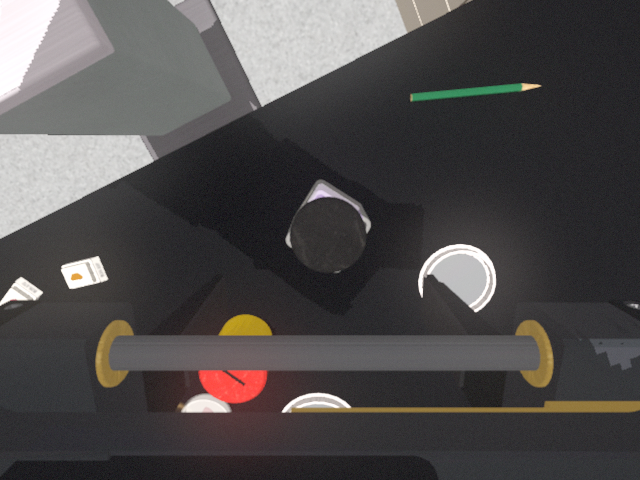

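The wrist view shows the jar lid at (327,234), with body corners around it near (288,238), (370,224) and (337,271). The lower body is visible at (320,181).

```bash
python3 - <<'E'
from h import *
im=cv2.imread('pics/w1.png')
a=np.clip(im[170:285,270:390].astype(float)*2.2,0,255).astype(np.uint8)
cv2.imwrite('pics/c2.png',cv2.resize(a,None,fx=5,fy=5,interpolation=cv2.INTER_CUBIC))
s=snap('wrist')
for uv,z in [((327,234),.092)]: print(ray(s,uv,z))
E
```

```text
[0.38035513 0.28510252 0.092     ]
```

View pics/c2.png

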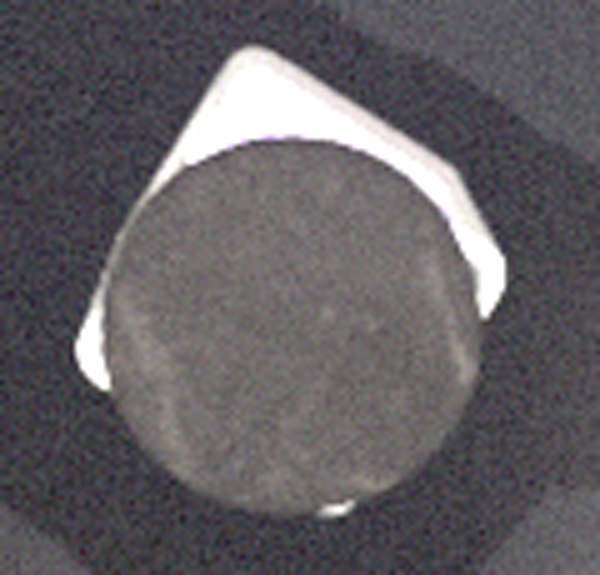

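```bash
python3 - <<'E'
from h import *
s=snap('wrist')
L=ray(s,(285,239.6),.078);Rr=ray(s,(371.4,224),.078);d=Rr-L
print('diag',d,np.linalg.norm(d),'yaw mod90',(np.degrees(np.arctan2(d[1],d[0]))+45)%90,'mid',(L+Rr)/2)
a=ray(s,(320,179),0);b=ray(s,(361,203),0);d=b-a
print('edge',np.linalg.norm(d),np.degrees(np.arctan2(d[1],d[0]))%90)
print('lid',ray(s,(328.6,235.4),.092))
# square tray yaw & tool
for c in[(0.381,0.283)]: go((c[0],c[1],.30))
E
```

```text
diag [0.01822729 0.07112414 0.        ] 0.07342259928881106 yaw mod90 30.62591261651447 mid [0.38197858 0.28621572 0.078     ]
edge 0.04864725352805961 34.87515495534199
lid [0.3815992  0.28680728 0.092     ]
 tcp [0.3785 0.2844 0.4048] yyaw 65.1 tilt 0.02 j6 -0.63 delta mm [   2.5   -1.4 -104.8] turn 0
[[[-1, 0, 35], 0.0], [[-1, 0, 35], 0.0], [[-1, 0, 35], 0.0]]
```

```bash
python3 - <<'E'
from h import *
go((.3815,.2855,.256),32.5,35)
E
```

```text
tcp [0.3785 0.2844 0.4048] yyaw 65.1 tilt 0.02 j6 -0.63 delta mm [   3.     1.1 -148.8] turn 32.6
[[[0, 0, 30], np.float64(6.5)], [[0, 0, 30], np.float64(6.5)], [[0, 1, 30], np.float64(6.5)], [[0, 1, 30], np.float64(6.5)], [[0, 1, 30], np.float64(6.5)]]
```

Call:
jog_arm([
  [[0,0,30],6.5],
  [[0,0,30],6.5],
  [[0,1,30],6.5],
  [[-1,1,30],6.5],
  [[0,1,29],6.5],
])

```text
clock: 1.7
tcp_pos: [0.3808, 0.2868, 0.2545]
orientation: [0.481, 0.877, 0.0, 0.0]
ft_force: [0.3, 0.3, -0.4]
opening: 0.0955
grasp_force: 0.0
```

Call:
jog_arm([
  [[0,0,0],0],
  [[0,0,0],0],
])

```text
clock: 1.9
tcp_pos: [0.3811, 0.2865, 0.2559]
orientation: [0.478, 0.878, -0.0, -0.0]
ft_force: [-0.3, 0.6, -0.0]
opening: 0.095
grasp_force: 0.0
```

```bash
python3 - <<'E'
from h import *
go((.3815,.2855,.256),32.5,35)
snap('wrist','w2.png')
E
```

```text
tcp [0.3811 0.2865 0.2559] yyaw 32.9 tilt 0.06 j6 -0.07 delta mm [ 0.4 -1.   0.1] turn 0.4
[[[-1, 0, 0], np.float64(0.4)]]
```

View pics/w2.png

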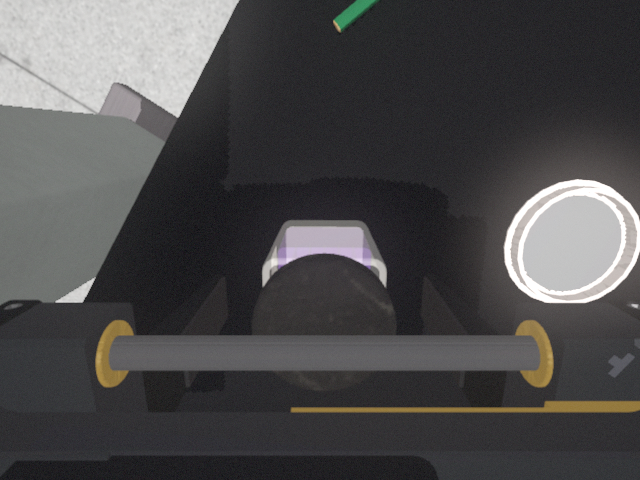

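The jar stands square between the fingers, with its front edge level at row 222 and the lid centred at about (325,322). Closing now.

Call:
jog_arm([
  [[0,0,0],0],
  [[0,0,0],0],
  [[0,0,0],0],
  [[0,0,0],0],
  [[0,0,0],0],
], claw=-1, squeeze=20)

```text
clock: 2.45
tcp_pos: [0.3813, 0.2856, 0.256]
orientation: [0.48, 0.877, 0.0, 0.0]
ft_force: [-1.0, -0.3, 2.7]
opening: 0.0615
grasp_force: 20.0
```

Call:
jog_arm([
  [[0,0,0],0],
  [[0,0,0],0],
  [[0,0,0],0],
  [[0,0,-5],0],
  [[0,0,-10],0],
])

```text
clock: 2.95
tcp_pos: [0.3812, 0.2856, 0.2707]
orientation: [0.48, 0.877, -0.001, -0.0]
ft_force: [-0.3, 0.5, -2.0]
opening: 0.0616
grasp_force: 20.0
```

```bash
python3 - <<'E'
from h import *
print(monitor.state()['opening'],monitor.state()['grasp_force'])
go((.3811,.2865,.39),None,30)
go((.6455,-.0345,.39),77.3,35)
E
```

```text
0.06158978389972835 19.99985933303833
 tcp [0.3812 0.2856 0.2707] yyaw 32.6 tilt 0.09 j6 -0.07 delta mm [-1.000e-01  9.000e-01  1.193e+02] turn 0
[[[0, 0, -30], 0.0], [[0, 0, -30], 0.0], [[0, 0, -30], 0.0], [[0, 0, -30], 0.0]]
 tcp [0.3812 0.2856 0.2707] yyaw 32.6 tilt 0.09 j6 -0.07 delta mm [ 264.3 -320.1  119.3] turn -44.7
[[[-32, 4, -9], np.float64(-3.4)], [[-32, 2, -9], np.float64(-3.4)], [[-32, 0, -9], np.float64(-3.4)], [[-32, -2, -9], np.float64(-3.4)], [[-32, -4, -9], np.float64(-3.4)], [[-31, -6, -9], np.float64(-3.4)], [[-31, -8, -9], np.float64(-3.4)], [[-31, -9, -9], np.float64(-3.4)], [[-30, -11, -9], np.float64(-3.4)], [[-29, -13, -9], np.float64(-3.4)], [[-28, -15, -9], np.float64(-3.4)], [[-27, -16, -9], np.float64(-3.4)], [[-26, -18, -9], np.float64(-3.4)]]
```

Call:
jog_arm([
  [[0,0,-25],0],
  [[0,0,-35],0],
  [[0,0,-35],0],
  [[-32,4,-9],-3.4],
  [[-32,2,0],-3.4],
])

```text
clock: 3.45
tcp_pos: [0.4224, 0.2359, 0.3773]
orientation: [0.425, 0.905, 0.001, 0.001]
ft_force: [0.9, -0.1, -1.5]
opening: 0.0616
grasp_force: 20.0
```

Call:
jog_arm([
  [[-32,0,0],-3.4],
  [[-32,-2,0],-3.4],
  [[-32,-4,0],-3.4],
  [[-31,-6,0],-3.4],
  [[-31,-8,0],-3.4],
])

```text
clock: 3.95
tcp_pos: [0.5236, 0.1108, 0.3754]
orientation: [0.288, 0.958, 0.0, 0.0]
ft_force: [-0.6, 0.3, -2.3]
opening: 0.0619
grasp_force: 20.0
```

Call:
jog_arm([
  [[-31,-9,0],-3.4],
  [[-30,-11,0],-3.4],
  [[-29,-13,0],-3.4],
  [[-28,-15,0],-3.4],
  [[-27,-16,0],-3.4],
])

```text
clock: 4.45
tcp_pos: [0.6245, -0.0122, 0.3753]
orientation: [0.143, 0.99, 0.0, -0.0]
ft_force: [-0.8, 1.7, -1.9]
opening: 0.0617
grasp_force: 20.0
```

Call:
jog_arm([
  [[-26,-18,0],-3.4],
  [[0,0,0],0],
  [[0,0,0],0],
])

```text
clock: 4.75
tcp_pos: [0.6436, -0.036, 0.3747]
orientation: [0.115, 0.993, 0.0, -0.0]
ft_force: [0.6, 0.4, -2.7]
opening: 0.0616
grasp_force: 20.0
```

```bash
sed -i 's/round(turn\/n,1)\]/float(round(turn\/n,1))]/' h.py && python3 - <<'E'
from h import *
go((.6455,-.0345,.262),77.3,30)
s=snap('wrist','w3.png')
E
```

```text
tcp [ 0.6436 -0.036   0.3747] yyaw 76.7 tilt 0.05 j6 -1.5 delta mm [   1.9    1.5 -112.7] turn -0.6
[[[0, 0, 28], -0.1], [[0, 0, 28], -0.1], [[0, 0, 28], -0.1], [[0, 0, 28], -0.1]]
```

View pics/w3.png

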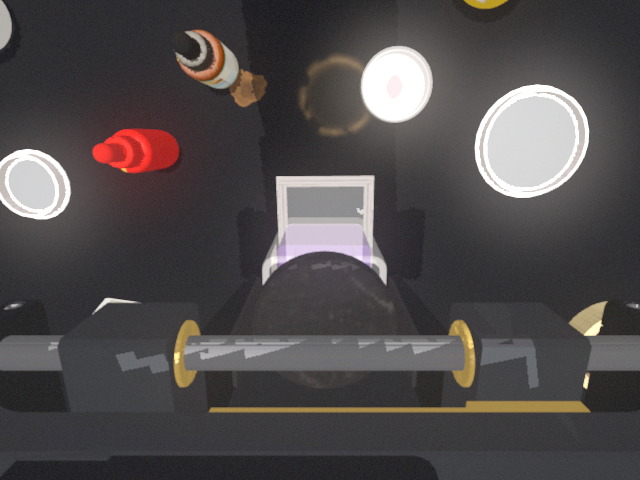

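The tray's near edge, at row 178 and columns 277–374, is parallel to the jar and centred. Lowering.

Call:
jog_arm([
  [[-1,1,28],0],
  [[-1,1,28],-0.6],
  [[0,0,28],0],
  [[0,0,20],0],
  [[0,0,8],0],
])

```text
clock: 5.3
tcp_pos: [0.6455, -0.0331, 0.2613]
orientation: [0.109, 0.994, 0.0, -0.001]
ft_force: [-0.3, 0.5, -2.0]
opening: 0.0614
grasp_force: 20.0
```

Call:
jog_arm([
  [[0,0,0],0],
  [[0,0,2],0],
  [[0,0,1],0],
  [[0,0,0],0],
])

```text
clock: 5.7
tcp_pos: [0.6463, -0.0341, 0.2605]
orientation: [0.109, 0.994, 0.0, 0.001]
ft_force: [-0.4, 0.3, -2.1]
opening: 0.0616
grasp_force: 20.0
```

Call:
jog_arm([
  [[0,0,1],0],
  [[0,0,0],0],
])

```text
clock: 5.9
tcp_pos: [0.6463, -0.0342, 0.2593]
orientation: [0.109, 0.994, 0.0, 0.0]
ft_force: [-1.8, -0.5, 3.1]
opening: 0.0618
grasp_force: 20.0
```

Call:
jog_arm([
  [[0,0,0],0],
  [[0,0,0],0],
  [[0,0,0],0],
  [[0,0,-15],0],
  [[0,0,-35],0],
], claw=1)

```text
clock: 6.4
tcp_pos: [0.646, -0.0342, 0.3076]
orientation: [0.109, 0.994, 0.0, -0.002]
ft_force: [0.2, 0.4, 0.3]
opening: 0.0938
grasp_force: 0.0
```

Call:
jog_arm([
  [[0,0,-45],0],
  [[0,0,-40],0],
  [[0,0,0],0],
])

```text
clock: 6.7
tcp_pos: [0.6464, -0.0342, 0.4007]
orientation: [0.109, 0.994, -0.0, 0.005]
ft_force: [0.8, 0.4, 0.1]
opening: 0.0951
grasp_force: 0.0
```

```bash
python3 - <<'E'
from h import *
s=snap('top','top2.png')
print('teat',ray(s,(389.5,254.7),.102))
hsv=cv2.cvtColor(s['pixels'],cv2.COLOR_BGR2HSV)
for nm,(u,v) in dict(p1=(368,288),p2=(399,296),red=(423,229)).items(): print(nm,ray(s,(u,v),.06).round(3))
cr=s['pixels'][150:280,310:440];cv2.imwrite('pics/c3.png',cv2.resize(np.clip(cr*1.5,0,255).astype(np.uint8),None,fx=4.5,fy=4.5,interpolation=cv2.INTER_CUBIC))
w=snap('wrist','w4.png')
go((.50,-.08,.40),None,40)
E
```

```text
teat [ 0.4926916  -0.08877995  0.102     ]
p1 [ 0.425 -0.051  0.06 ]
p2 [ 0.409 -0.114  0.06 ]
red [ 0.546 -0.163  0.06 ]
 tcp [ 0.6459 -0.0341  0.3954] yyaw 77.5 tilt 0.15 j6 -1.51 delta mm [-145.9  -45.9    4.6] turn 0
[[[33, -19, -1], 0.0], [[33, -19, -1], 0.0], [[33, -19, -1], 0.0], [[33, -19, -1], 0.0]]
```

View pics/c3.png

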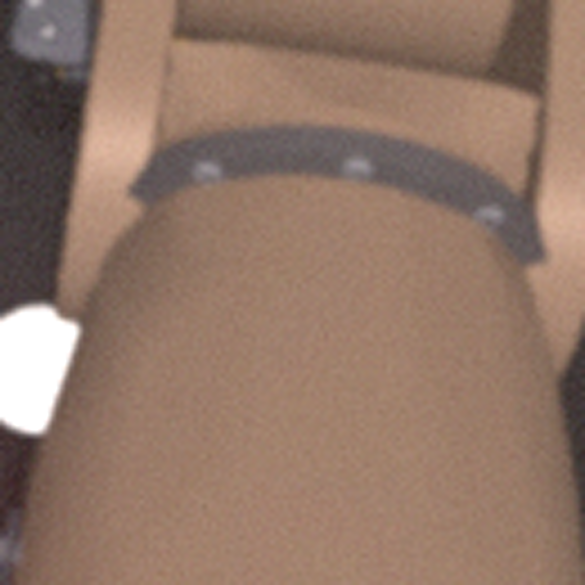

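Call:
jog_arm([
  [[34,-20,-1],1],
  [[34,-20,-1],1],
  [[35,-21,-1],1],
  [[36,-21,-1],1],
  [[0,0,0],0],
])

```text
clock: 7.3
tcp_pos: [0.4879, -0.0803, 0.3971]
orientation: [0.145, 0.989, 0.0, -0.002]
ft_force: [0.5, 1.3, 1.1]
opening: 0.095
grasp_force: 0.0
```

Call:
jog_arm([
  [[0,0,0],0],
  [[0,0,0],0],
])

```text
clock: 7.5
tcp_pos: [0.4922, -0.0799, 0.3974]
orientation: [0.144, 0.99, 0.0, -0.0]
ft_force: [0.3, -0.6, 0.6]
opening: 0.0949
grasp_force: 0.0
```

```bash
python3 - <<'E'
from h import *
w=snap('wrist','w5.png')
go((.4927,-.0888,.222),None,40)
E
```

```text
tcp [ 0.4923 -0.0798  0.3973] yyaw 73.5 tilt 0.03 j6 -1.58 delta mm [   0.4   -9.  -175.3] turn 0
[[[-1, -2, 35], 0.0], [[-1, -2, 35], 0.0], [[-1, -2, 35], 0.0], [[-1, -2, 35], 0.0], [[-1, -2, 35], 0.0]]
```

View pics/w5.png

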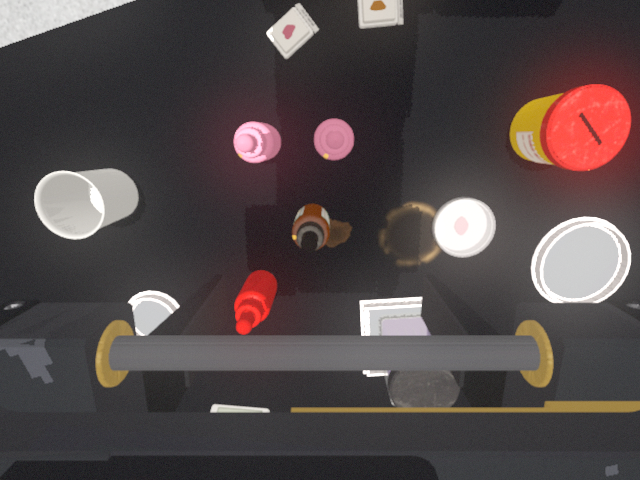

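Dropper teat is at (310,240) and its near foot edge at (313,206). The red look-alike is at (258,300), the pinks at (257,142) and (334,139), and the jar stands in its tray.

```bash
python3 - <<'E'
from h import *
w=snap('wrist')
print('teat',ray(w,(310,241),.1),'foot front',ray(w,(313,205),0.0), 'collar', ray(w,(310,232),.07))
print('red base front',ray(w,(264,272),.0),'top',ray(w,(244,327),.1))
print('beaker rim',ray(w,(71,204),.069),'sharps',ray(w,(588,127),.073),'petri',ray(w,(464,227),.015))
go((.4927,-.0888,.222),None,40)
E
```

```text
teat [ 0.49079697 -0.09024714  0.1       ] foot front [ 0.48111711 -0.0878833   0.        ] collar [ 0.49096577 -0.09142979  0.07      ]
red base front [ 0.53504038 -0.15855299  0.        ] top [ 0.54485536 -0.16285613  0.1       ]
beaker rim [ 0.41264647 -0.27328117  0.069     ] sharps [0.47130721 0.1386099  0.073     ] petri [0.54176855 0.04936909 0.015     ]
 tcp [ 0.4923 -0.0797  0.3972] yyaw 73.5 tilt 0.03 j6 -1.58 delta mm [   0.4   -9.1 -175.2] turn 0
[[[-1, -2, 35], 0.0], [[-1, -2, 35], 0.0], [[-1, -2, 35], 0.0], [[-1, -2, 35], 0.0], [[-1, -2, 35], 0.0]]
```

Call:
jog_arm([
  [[-2,-5,30],0],
  [[-2,-4,40],0],
  [[0,0,40],0],
  [[0,0,40],0],
  [[0,0,25],0],
])

```text
clock: 8.1
tcp_pos: [0.4929, -0.0893, 0.2198]
orientation: [0.144, 0.99, 0.0, -0.001]
ft_force: [0.4, 0.1, 0.3]
opening: 0.0948
grasp_force: 0.0
```

Call:
jog_arm([
  [[0,0,0],0],
  [[0,0,0],0],
])

```text
clock: 8.3
tcp_pos: [0.4933, -0.0896, 0.2227]
orientation: [0.144, 0.99, 0.0, -0.0]
ft_force: [0.1, -0.3, 1.6]
opening: 0.0951
grasp_force: 0.0
```

Call:
jog_arm([
  [[0,0,0],0],
  [[0,0,0],0],
  [[0,0,0],0],
  [[0,0,0],0],
  [[0,0,0],0],
], claw=-1, squeeze=12)

```text
clock: 8.8
tcp_pos: [0.4928, -0.0897, 0.2231]
orientation: [0.144, 0.99, -0.0, 0.0]
ft_force: [0.4, 0.1, -0.9]
opening: 0.0606
grasp_force: 0.0
```

Call:
jog_arm([
  [[0,0,0],0],
  [[0,0,0],0],
  [[0,0,0],0],
  [[0,0,0],0],
])

```text
clock: 9.2
tcp_pos: [0.4928, -0.0897, 0.2227]
orientation: [0.144, 0.99, 0.0, -0.0]
ft_force: [0.9, 0.1, 0.2]
opening: 0.0326
grasp_force: 11.8
```

Call:
jog_arm([
  [[0,0,-10],0],
  [[0,0,-25],0],
  [[0,0,-35],0],
  [[0,0,-35],0],
  [[0,0,-30],0],
])

```text
clock: 9.7
tcp_pos: [0.4925, -0.0896, 0.3601]
orientation: [0.144, 0.99, -0.0, 0.0]
ft_force: [1.3, -0.5, -0.5]
opening: 0.0323
grasp_force: 11.8
```

```bash
python3 - <<'E'
from h import *
go((.5484,-.287,.357),None,35)
E
```

```text
tcp [ 0.4925 -0.0896  0.3601] yyaw 73.4 tilt 0.06 j6 -1.59 delta mm [  55.9 -197.4   -3.1] turn 0
[[[-18, -29, 1], 0.0], [[-18, -29, 1], 0.0], [[-18, -29, 1], 0.0], [[-18, -29, 1], 0.0], [[-18, -29, 1], 0.0], [[-18, -29, 1], 0.0]]
```

Call:
jog_arm([
  [[-18,-29,0],0],
  [[-18,-29,0],0],
  [[-18,-29,0],0],
  [[-18,-29,0],0],
  [[-18,-29,0],0],
])

```text
clock: 10.2
tcp_pos: [0.5377, -0.2556, 0.3585]
orientation: [0.144, 0.99, 0.0, 0.0]
ft_force: [-0.3, 0.6, -0.5]
opening: 0.0328
grasp_force: 11.8
```

Call:
jog_arm([
  [[-18,-29,0],0],
  [[0,0,0],0],
  [[0,0,0],0],
  [[0,0,0],0],
])

```text
clock: 10.6
tcp_pos: [0.5464, -0.2863, 0.3579]
orientation: [0.144, 0.99, 0.0, -0.0]
ft_force: [0.0, -0.6, -1.5]
opening: 0.0326
grasp_force: 11.8
```

```bash
python3 - <<'E'
from h import *
go((.5484,-.287,.228),None,35)
w=snap('wrist','w6.png')
E
```

```text
tcp [ 0.5464 -0.2863  0.3579] yyaw 73.5 tilt 0.04 j6 -1.87 delta mm [   2.    -0.7 -129.9] turn 0
[[[-1, 0, 32], 0.0], [[-1, 0, 32], 0.0], [[-1, 0, 32], 0.0], [[-1, 0, 32], 0.0]]
```

View pics/w6.png

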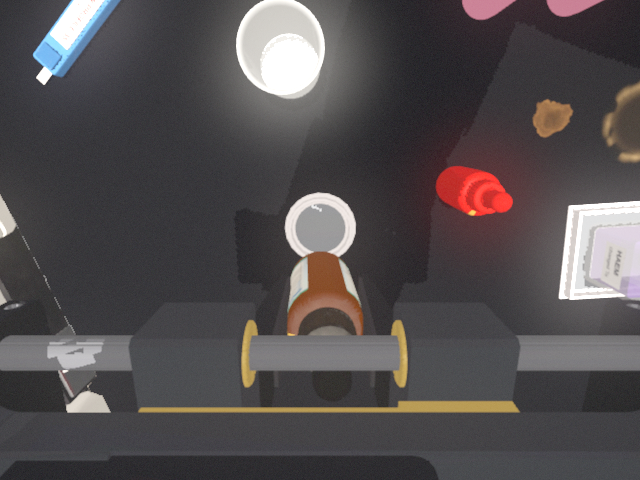

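```bash
python3 - <<'E'
from h import *
w=snap('wrist');p=monitor.state()['tcp_pos']
for z in(.135,.197,.237): print(z,cv2.projectPoints(np.array([[p[0],p[1],z]]),w['rvec'],w['tvec'],w['mtx'],None)[0].ravel())
m=cv2.cvtColor(w['pixels'],cv2.COLOR_BGR2HSV)
print('tray lip centre',ray(w,(320,227),.012))
im=w['pixels'];cv2.imwrite('pics/c4.png',cv2.resize(im[180:410,240:410],None,fx=2.5,fy=2.5))
E
```

```text
0.135 [323.54345697 273.32673985]
0.197 [323.34087728 326.01136423]
0.237 [323.10030357 388.57704146]
tray lip centre [ 0.54772332 -0.28999169  0.012     ]
```

View pics/c4.png

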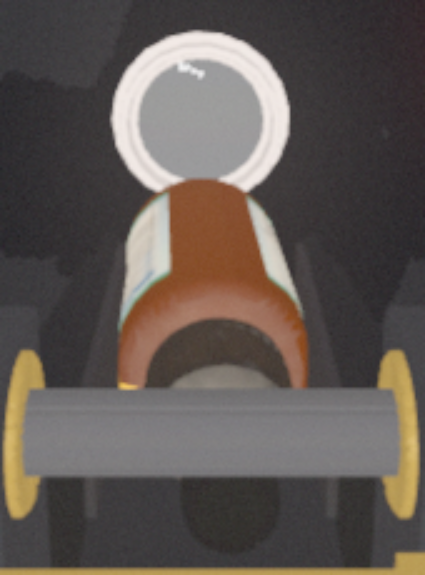

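The small tray is centred at about (320,227), and the bottle hangs over it with a slight lean of under 3°. Lowering.

Call:
jog_arm([
  [[-1,-1,30],0],
  [[-1,0,35],0],
  [[0,0,35],0],
  [[0,0,20],0],
  [[0,0,7],0],
])

```text
clock: 11.2
tcp_pos: [0.5481, -0.2878, 0.2289]
orientation: [0.144, 0.99, 0.001, -0.001]
ft_force: [-0.2, 0.2, -0.7]
opening: 0.0322
grasp_force: 11.8
```

Call:
jog_arm([
  [[0,0,0],0],
  [[0,0,0],0],
  [[0,0,2],0],
  [[0,0,0],0],
])

```text
clock: 11.6
tcp_pos: [0.5484, -0.2888, 0.2295]
orientation: [0.144, 0.99, -0.0, 0.001]
ft_force: [0.6, -1.7, -1.3]
opening: 0.0319
grasp_force: 11.8
```

Call:
jog_arm([
  [[0,0,2],0],
  [[0,0,0],0],
  [[0,0,0],0],
])

```text
clock: 11.9
tcp_pos: [0.5484, -0.2888, 0.2268]
orientation: [0.144, 0.99, 0.0, 0.0]
ft_force: [-0.2, 0.0, -1.5]
opening: 0.0322
grasp_force: 11.8
```

Call:
jog_arm([
  [[0,0,1],0],
  [[0,0,0],0],
  [[0,0,0],0],
])

```text
clock: 12.2
tcp_pos: [0.5484, -0.2888, 0.2257]
orientation: [0.144, 0.99, 0.0, 0.0]
ft_force: [-1.1, -0.5, -0.6]
opening: 0.0323
grasp_force: 11.8
```

Call:
jog_arm([
  [[0,0,1],0],
  [[0,0,0],0],
])

```text
clock: 12.4
tcp_pos: [0.5484, -0.2892, 0.2252]
orientation: [0.144, 0.99, -0.0, 0.001]
ft_force: [-1.3, -3.0, 3.5]
opening: 0.0327
grasp_force: 11.9
```

Call:
jog_arm([
  [[0,0,0],0],
  [[0,0,0],0],
  [[0,0,0],0],
  [[0,0,0],0],
  [[0,0,-15],0],
], claw=0.5)

```text
clock: 12.9
tcp_pos: [0.5481, -0.2885, 0.2386]
orientation: [0.144, 0.99, 0.001, -0.002]
ft_force: [0.3, 0.2, 0.2]
opening: 0.0668
grasp_force: 0.0
```

Call:
jog_arm([
  [[0,0,-35],0],
  [[0,0,-45],0],
  [[0,0,-45],0],
  [[0,0,-35],0],
  [[0,0,0],0],
], claw=1)

```text
clock: 13.4
tcp_pos: [0.5483, -0.2886, 0.406]
orientation: [0.144, 0.99, -0.002, 0.004]
ft_force: [0.2, 0.1, -0.3]
opening: 0.0946
grasp_force: 0.0
```

```bash
python3 - <<'E'
from h import *
go((.412,-.275,.39),90,35)
w=snap('wrist','w7.png')
im=w['pixels'];cv2.imwrite('pics/c5.png',im[0:330,150:550])
E
```

```text
tcp [ 0.5483 -0.2886  0.406 ] yyaw 73.5 tilt 0.51 j6 -1.87 delta mm [-136.3   13.6  -16. ] turn -16.5
[[[34, -6, 4], -4.1], [[34, -4, 4], -4.1], [[34, -2, 4], -4.1], [[34, 1, 4], -4.1]]
```

View pics/c5.png

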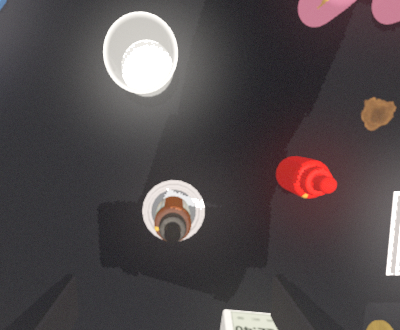

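The dropper stands upright in the small tray at full-frame (323,215), and the beaker rim is at (291,47). Going for the beaker.

Call:
jog_arm([
  [[34,-6,0],0],
  [[34,-7,0],0],
  [[34,-6,0],0],
  [[32,-6,0],0],
  [[0,0,0],0],
])

```text
clock: 13.95
tcp_pos: [0.41, -0.2738, 0.3993]
orientation: [0.145, 0.989, 0.001, -0.001]
ft_force: [0.4, 0.1, -0.5]
opening: 0.0951
grasp_force: 0.0
```

Call:
jog_arm([
  [[0,0,0],0],
  [[0,0,0],0],
])

```text
clock: 14.15
tcp_pos: [0.4134, -0.2747, 0.3995]
orientation: [0.144, 0.99, 0.0, 0.0]
ft_force: [0.3, 0.3, 0.9]
opening: 0.0953
grasp_force: 0.0
```

```bash
python3 - <<'E'
from h import *
w=snap('wrist','w8.png')
im=w['pixels'];hsv=cv2.cvtColor(im,cv2.COLOR_BGR2HSV)
m=((hsv[...,1]<70)&(hsv[...,2]>90)).astype(np.uint8);m[300:]=0
n,l,st,c=cv2.connectedComponentsWithStats(m)
for k in range(1,n):
    if st[k,4]>300: print(st[k],c[k].round())
go((.412,-.275,.216),None,40)
p=cv2.projectPoints(np.array([[.412,-.275,.069],[.412,-.275,0]]),w['rvec'],w['tvec'],w['mtx'],None)[0].reshape(-1,2);print(p)
E
```

```text
[    0     0   442   148 33247] [149.  49.]
[ 587   15   48   39 1464] [610.  34.]
[ 496   29   52   54 1409] [521.  56.]
[ 134  149   51   57 1118] [159. 177.]
[   0  171   80  129 6093] [ 27. 251.]
[ 288  188   69   73 3804] [322. 225.]
 tcp [ 0.4135 -0.2747  0.3994] yyaw 73.5 tilt 0.02 j6 -2.0 delta mm [  -1.5   -0.3 -183.4] turn 0
[[[0, 0, 37], 0.0], [[0, 0, 37], 0.0], [[0, 0, 37], 0.0], [[0, 0, 37], 0.0], [[0, 0, 37], 0.0]]
[[322.96962443 227.09417263]
 [323.16574065 211.37940788]]
```

Call:
jog_arm([
  [[1,0,35],0],
  [[0,0,40],0],
  [[0,0,40],0],
  [[0,0,40],0],
  [[0,0,28],0],
])

```text
clock: 14.7
tcp_pos: [0.4122, -0.274, 0.214]
orientation: [0.144, 0.99, 0.001, -0.001]
ft_force: [-0.3, 0.3, 0.8]
opening: 0.0952
grasp_force: 0.0
```

Call:
jog_arm([
  [[0,0,0],0],
  [[0,0,0],0],
])

```text
clock: 14.9
tcp_pos: [0.4124, -0.2744, 0.2167]
orientation: [0.144, 0.99, 0.0, -0.0]
ft_force: [0.2, -0.7, 0.2]
opening: 0.095
grasp_force: 0.0
```

Call:
jog_arm([
  [[0,0,0],0],
  [[0,0,0],0],
  [[0,0,0],0],
  [[0,0,0],0],
  [[0,0,0],0],
], claw=-1, squeeze=10)

```text
clock: 15.4
tcp_pos: [0.4118, -0.2743, 0.2171]
orientation: [0.144, 0.99, -0.0, 0.0]
ft_force: [-0.4, 1.0, -0.8]
opening: 0.0606
grasp_force: 0.0
```

Call:
jog_arm([
  [[0,0,0],0],
  [[0,0,0],0],
])

```text
clock: 15.6
tcp_pos: [0.4119, -0.2744, 0.2169]
orientation: [0.144, 0.99, -0.0, 0.0]
ft_force: [-0.8, -0.5, 3.1]
opening: 0.0557
grasp_force: 10.0
```

Call:
jog_arm([
  [[0,0,-10],0],
  [[0,0,-25],0],
  [[0,0,-35],0],
  [[0,0,-35],0],
  [[0,0,-30],0],
])

```text
clock: 16.1
tcp_pos: [0.4116, -0.274, 0.354]
orientation: [0.144, 0.99, -0.0, 0.0]
ft_force: [0.3, -0.4, 0.1]
opening: 0.0563
grasp_force: 10.0
```

```bash
python3 - <<'E'
from h import *
print(monitor.state()['opening'],monitor.state()['grasp_force'])
go((.5065,.376,.352),None,42)
E
```

```text
0.05633626124622329 10.000002421002137
 tcp [ 0.4116 -0.274   0.354 ] yyaw 73.4 tilt 0.04 j6 -2.0 delta mm [ 94.9 650.   -2. ] turn 0
[[[6, 41, 0], 0.0], [[6, 41, 0], 0.0], [[6, 41, 0], 0.0], [[6, 41, 0], 0.0], [[6, 41, 0], 0.0], [[6, 41, 0], 0.0], [[6, 41, 0], 0.0], [[6, 41, 0], 0.0], [[6, 41, 0], 0.0], [[6, 41, 0], 0.0], [[6, 41, 0], 0.0], [[6, 41, 0], 0.0], [[6, 41, 0], 0.0], [[6, 41, 0], 0.0], [[6, 41, 0], 0.0], [[6, 41, 0], 0.0]]
```

Call:
jog_arm([
  [[3,20,0],0],
  [[6,41,0],0],
  [[6,41,0],0],
  [[6,41,0],0],
  [[6,41,0],0],
])

```text
clock: 16.6
tcp_pos: [0.4381, -0.0886, 0.3523]
orientation: [0.144, 0.99, 0.0, 0.0]
ft_force: [1.5, 0.6, -0.3]
opening: 0.056
grasp_force: 10.0
```

Call:
jog_arm([
  [[6,41,0],0],
  [[6,41,0],0],
  [[6,41,0],0],
  [[6,41,0],0],
  [[6,41,0],0],
])

```text
clock: 17.1
tcp_pos: [0.4677, 0.1166, 0.3524]
orientation: [0.144, 0.99, 0.0, 0.0]
ft_force: [0.6, -0.9, -0.1]
opening: 0.0557
grasp_force: 10.0
```

Call:
jog_arm([
  [[6,41,0],0],
  [[6,41,0],0],
  [[6,41,0],0],
  [[6,41,0],0],
  [[6,30,0],0],
])

```text
clock: 17.6
tcp_pos: [0.4943, 0.3116, 0.3523]
orientation: [0.143, 0.99, 0.0, 0.0]
ft_force: [0.3, -1.1, -1.0]
opening: 0.0562
grasp_force: 10.0
```

Call:
jog_arm([
  [[6,21,0],0],
  [[0,10,0],0],
  [[0,0,0],0],
  [[0,0,0],0],
])

```text
clock: 18.0
tcp_pos: [0.4976, 0.34, 0.3518]
orientation: [0.144, 0.99, -0.0, -0.0]
ft_force: [0.4, -0.3, -0.5]
opening: 0.0559
grasp_force: 10.0
```

```bash
python3 - <<'E'
from h import *
print(monitor.state()['opening'],monitor.state()['grasp_force'])
go((.5065,.376,.224),None,35)
w=snap('wrist','w9.png')
im=w['pixels'];hsv=cv2.cvtColor(im,cv2.COLOR_BGR2HSV)
m=((hsv[...,1]<70)&(hsv[...,2]>90)).astype(np.uint8);m[300:]=0
n,l,st,c=cv2.connectedComponentsWithStats(m)
for k in range(1,n):
    if st[k,4]>300: print(st[k],c[k].round())
p=monitor.state()['tcp_pos']
print(cv2.projectPoints(np.array([[.5065,.376,.012],[p[0],p[1],.137]]),w['rvec'],w['tvec'],w['mtx'],None)[0].reshape(-1,2))
E
```

```text
0.05586273925137356 10.00003580313205
 tcp [0.4976 0.34   0.3518] yyaw 73.4 tilt 0.03 j6 -0.79 delta mm [   8.9   36.  -127.8] turn 0
[[[0, 9, 32], 0.0], [[0, 9, 32], 0.0], [[0, 9, 32], 0.0], [[0, 9, 32], 0.0]]
[  266   160   165   140 12894] [354. 238.]
[[366.73690575 224.23527138]
 [323.43154965 278.61449987]]
```

View pics/w9.png

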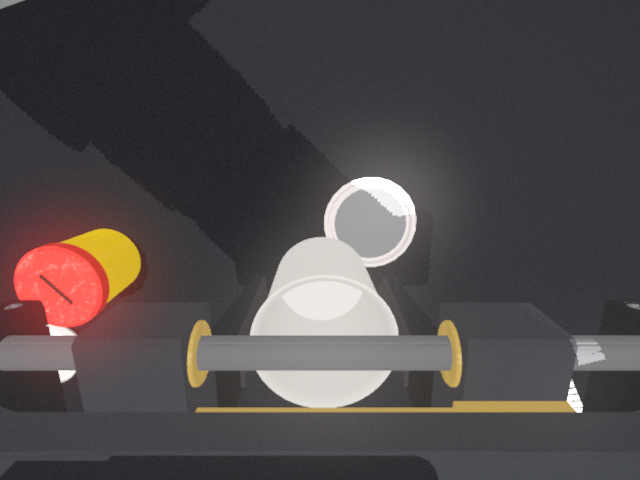

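The beaker hangs upright. The medium tray is at (370,222), about 38 mm off along tool y.

Call:
jog_arm([
  [[1,15,0],0],
  [[1,15,0],0],
  [[1,8,15],0],
  [[0,0,35],0],
  [[0,0,35],0],
])

```text
clock: 18.55
tcp_pos: [0.5053, 0.3787, 0.265]
orientation: [0.144, 0.99, 0.0, 0.0]
ft_force: [-0.4, -0.8, -0.9]
opening: 0.0561
grasp_force: 10.0
```

Call:
jog_arm([
  [[0,0,30],0],
  [[0,0,12],0],
  [[0,0,0],0],
  [[0,0,0],0],
])

```text
clock: 18.95
tcp_pos: [0.5059, 0.3784, 0.2254]
orientation: [0.144, 0.99, 0.0, 0.0]
ft_force: [-0.1, 0.2, 0.5]
opening: 0.0558
grasp_force: 10.0
```

Call:
jog_arm([
  [[0,0,3],0],
  [[0,0,1],0],
  [[0,0,0],0],
  [[0,0,0],0],
])

```text
clock: 19.35
tcp_pos: [0.5056, 0.3781, 0.2213]
orientation: [0.144, 0.99, 0.0, 0.0]
ft_force: [-0.5, 0.6, -0.1]
opening: 0.0561
grasp_force: 10.0
```

Call:
jog_arm([
  [[0,0,1],0],
  [[0,0,0],0],
  [[0,0,0],0],
])

```text
clock: 19.65
tcp_pos: [0.5056, 0.3781, 0.2198]
orientation: [0.144, 0.99, 0.0, 0.0]
ft_force: [0.6, 0.3, -0.3]
opening: 0.056
grasp_force: 10.0
```

Call:
jog_arm([
  [[0,0,1],0],
  [[0,0,0],0],
])

```text
clock: 19.85
tcp_pos: [0.5057, 0.3779, 0.2196]
orientation: [0.144, 0.99, 0.0, 0.0]
ft_force: [-1.0, -2.9, 8.2]
opening: 0.0561
grasp_force: 10.0
```

Call:
jog_arm([
  [[0,0,0],0],
  [[0,0,0],0],
  [[0,0,0],0],
  [[0,0,0],0],
  [[0,0,-15],0],
], claw=1)

```text
clock: 20.35
tcp_pos: [0.5053, 0.3779, 0.2326]
orientation: [0.144, 0.99, -0.001, -0.001]
ft_force: [-0.3, -0.2, -0.4]
opening: 0.09
grasp_force: 0.0
```

Call:
jog_arm([
  [[0,0,-35],0],
  [[0,0,-45],0],
  [[0,0,-40],0],
  [[-5,-34,-30],0],
  [[-5,-34,0],0],
])

```text
clock: 20.85
tcp_pos: [0.4954, 0.3097, 0.3888]
orientation: [0.143, 0.99, 0.002, 0.003]
ft_force: [0.5, -0.4, 0.2]
opening: 0.0951
grasp_force: 0.0
```

Call:
jog_arm([
  [[-5,-34,0],0],
  [[-5,-34,0],0],
  [[-5,-34,0],0],
  [[-5,-34,0],0],
  [[-5,-34,0],0],
])

```text
clock: 21.35
tcp_pos: [0.4707, 0.1387, 0.3848]
orientation: [0.144, 0.99, 0.0, 0.001]
ft_force: [1.1, 0.3, 0.9]
opening: 0.0953
grasp_force: 0.0
```

Call:
jog_arm([
  [[0,0,0],0],
  [[0,0,0],0],
  [[0,0,0],0],
])

```text
clock: 21.65
tcp_pos: [0.4714, 0.1405, 0.3843]
orientation: [0.144, 0.99, 0.0, 0.0]
ft_force: [0.5, -0.6, 0.1]
opening: 0.095
grasp_force: 0.0
```

```bash
python3 - <<'E'
from h import *
w=snap('wrist','w10.png')
im=w['pixels'];hsv=cv2.cvtColor(im,cv2.COLOR_BGR2HSV)
m=((hsv[...,1]>150)&(hsv[...,2]>90)&((hsv[...,0]<8)|(hsv[...,0]>172))).astype(np.uint8);m[300:]=0
n,l,st,c=cv2.connectedComponentsWithStats(m)
for k in range(1,n):
    if st[k,4]>500: print(st[k],c[k].round(1), ray(w,(st[k,0]+st[k,2]/2,st[k,1]+st[k,3]/2),.071))
go((.4715,.140,.235),None,40)
E
```

```text
[ 284  194   82   79 4950] [324.4 233.1] [0.47182528 0.14162246 0.071     ]
 tcp [0.4714 0.1407 0.3841] yyaw 73.5 tilt 0.04 j6 -1.13 delta mm [ 1.000e-01 -7.000e-01 -1.491e+02] turn 0
[[[0, 0, 37], 0.0], [[0, 0, 37], 0.0], [[0, 0, 37], 0.0], [[0, 0, 37], 0.0]]
```

Centred on the lid, so I'm descending straight down.

Call:
jog_arm([
  [[0,0,30],0],
  [[0,0,40],0],
  [[0,0,40],0],
  [[0,0,30],0],
  [[0,0,9],0],
])

```text
clock: 22.2
tcp_pos: [0.471, 0.1407, 0.2322]
orientation: [0.143, 0.99, -0.001, -0.002]
ft_force: [-0.3, -1.0, 0.1]
opening: 0.0947
grasp_force: 0.0
```

Call:
jog_arm([
  [[0,0,0],0],
  [[0,0,0],0],
])

```text
clock: 22.4
tcp_pos: [0.4717, 0.1404, 0.2357]
orientation: [0.144, 0.99, 0.0, 0.001]
ft_force: [-0.3, 0.8, 1.0]
opening: 0.0949
grasp_force: 0.0
```

Call:
jog_arm([
  [[0,0,0],0],
  [[0,0,0],0],
  [[0,0,0],0],
  [[0,0,0],0],
  [[0,0,0],0],
], claw=-1, squeeze=15)

```text
clock: 22.9
tcp_pos: [0.4714, 0.1399, 0.235]
orientation: [0.144, 0.99, 0.0, 0.0]
ft_force: [0.2, 1.2, 3.2]
opening: 0.0645
grasp_force: 15.0
```

Call:
jog_arm([
  [[0,0,0],0],
  [[0,0,-10],0],
  [[0,0,-25],0],
  [[0,0,-30],0],
  [[0,0,-30],0],
])

```text
clock: 23.4
tcp_pos: [0.4711, 0.1399, 0.3311]
orientation: [0.144, 0.99, -0.0, -0.0]
ft_force: [-0.8, 0.0, -1.1]
opening: 0.0644
grasp_force: 15.0
```

```bash
python3 - <<'E'
from h import *
print(monitor.state()['opening'],monitor.state()['grasp_force'])
go((.615,.161,.335),None,35)
E
```

```text
0.06437893489325888 14.999940544366837
 tcp [0.4711 0.1399 0.3311] yyaw 73.4 tilt 0.05 j6 -1.13 delta mm [143.9  21.1   3.9] turn 0
[[[-26, 12, -1], 0.0], [[-26, 12, -1], 0.0], [[-26, 12, -1], 0.0], [[-26, 12, -1], 0.0], [[-26, 12, -1], 0.0]]
```

Call:
jog_arm([
  [[-22,10,0],0],
  [[-30,14,0],0],
  [[-30,14,0],0],
  [[-30,14,0],0],
  [[-20,9,0],0],
])

```text
clock: 23.9
tcp_pos: [0.6168, 0.161, 0.3301]
orientation: [0.144, 0.99, 0.0, 0.0]
ft_force: [-1.1, -0.6, -1.8]
opening: 0.0648
grasp_force: 15.0
```

Call:
jog_arm([
  [[0,0,0],0],
  [[0,0,0],0],
  [[0,0,0],0],
])

```text
clock: 24.2
tcp_pos: [0.6144, 0.1607, 0.3299]
orientation: [0.144, 0.99, -0.0, -0.0]
ft_force: [0.4, -0.6, -1.3]
opening: 0.0644
grasp_force: 15.0
```

```bash
python3 - <<'E'
from h import *
go((.615,.161,.24),None,35)
w=snap('wrist','w11.png')
print(cv2.projectPoints(np.array([[.615,.161,.012]]),w['rvec'],w['tvec'],w['mtx'],None)[0].ravel())
hsv=cv2.cvtColor(w['pixels'],cv2.COLOR_BGR2HSV)
m=((hsv[...,1]<70)&(hsv[...,2]>80)).astype(np.uint8);m[300:]=0
n,l,st,c=cv2.connectedComponentsWithStats(m)
for k in range(1,n):
    if st[k,4]>300: print(st[k],c[k].round())
E
```

```text
tcp [0.6144 0.1607 0.3299] yyaw 73.4 tilt 0.05 j6 -1.13 delta mm [  0.6   0.3 -89.9] turn 0
[[[0, 0, 30], 0.0], [[0, 0, 30], 0.0], [[0, 0, 30], 0.0]]
[324.4363958  233.18483877]
[ 485    0  155   86 9778] [564.  35.]
[   61   125   172   175 19961] [152. 220.]
[ 267  174  119   88 5802] [327. 211.]
[ 572  203   68   97 5032] [611. 259.]
[ 472  278   71   22 1041] [504. 291.]
```

Call:
jog_arm([
  [[0,1,25],0],
  [[0,0,30],0],
  [[0,0,22],0],
  [[0,0,11],0],
  [[0,0,0],0],
])

```text
clock: 24.75
tcp_pos: [0.6151, 0.1617, 0.2408]
orientation: [0.144, 0.99, -0.0, -0.001]
ft_force: [0.4, -0.3, -0.1]
opening: 0.0646
grasp_force: 15.0
```

Call:
jog_arm([
  [[0,0,2],0],
  [[0,0,1],0],
  [[0,0,0],0],
  [[0,0,0],0],
])

```text
clock: 25.15
tcp_pos: [0.6156, 0.1618, 0.2394]
orientation: [0.144, 0.99, 0.0, 0.0]
ft_force: [0.3, -0.0, -0.5]
opening: 0.0646
grasp_force: 15.0
```

Call:
jog_arm([
  [[0,0,1],0],
  [[0,0,0],0],
  [[0,0,1],0],
  [[0,0,0],0],
])

```text
clock: 25.55
tcp_pos: [0.6157, 0.162, 0.2379]
orientation: [0.144, 0.99, 0.0, 0.001]
ft_force: [-2.1, 0.6, 9.4]
opening: 0.0647
grasp_force: 15.0
```

Call:
jog_arm([
  [[0,0,0],0],
  [[0,0,0],0],
  [[0,0,0],0],
  [[0,0,0],0],
  [[0,0,-15],0],
], claw=1)

```text
clock: 26.05
tcp_pos: [0.6152, 0.1617, 0.2505]
orientation: [0.144, 0.99, -0.0, -0.002]
ft_force: [-0.4, -0.1, 0.3]
opening: 0.0941
grasp_force: 0.0
```

Call:
jog_arm([
  [[0,0,-35],0],
  [[0,0,-45],0],
  [[0,0,-45],0],
  [[0,0,-40],0],
  [[30,20,0],0],
])

```text
clock: 26.55
tcp_pos: [0.5937, 0.1878, 0.4234]
orientation: [0.145, 0.989, 0.002, 0.005]
ft_force: [-0.8, 0.6, -1.6]
opening: 0.0954
grasp_force: 0.0
```

Call:
jog_arm([
  [[38,23,0],0],
  [[38,23,0],0],
  [[38,23,0],0],
  [[38,23,0],0],
  [[38,23,0],0],
])

```text
clock: 27.05
tcp_pos: [0.4415, 0.3548, 0.418]
orientation: [0.144, 0.99, 0.0, 0.0]
ft_force: [1.0, 0.6, 0.3]
opening: 0.0952
grasp_force: 0.0
```

Call:
jog_arm([
  [[38,23,0],0],
  [[38,23,0],0],
  [[30,23,0],0],
  [[0,0,0],0],
  [[0,0,0],0],
])

```text
clock: 27.55
tcp_pos: [0.3605, 0.4505, 0.4176]
orientation: [0.143, 0.99, 0.0, 0.0]
ft_force: [0.9, 0.5, -0.1]
opening: 0.0955
grasp_force: 0.0
```

```bash
python3 - <<'E'
from h import *
a=snap('top','top3.png')['pixels'][110:320,140:510];b=snap('scene','scene3.png')['pixels'][120:440,160:500]
A=cv2.resize(a,(560,318));B=cv2.resize(b,(298,280))
out=np.zeros((600,600,3),np.uint8);out[:318,:560]=A;out[319:599,:298]=B
t=snap('top')['pixels'][150:220,320:395];out[319:589,300:590]=cv2.resize(t,(290,270),interpolation=cv2.INTER_CUBIC)
cv2.imwrite('pics/fin.png',out);print(monitor.state()['tcp_pos'])
E
```

```text
[0.36179597 0.44939727 0.41712927]
```

View pics/fin.png

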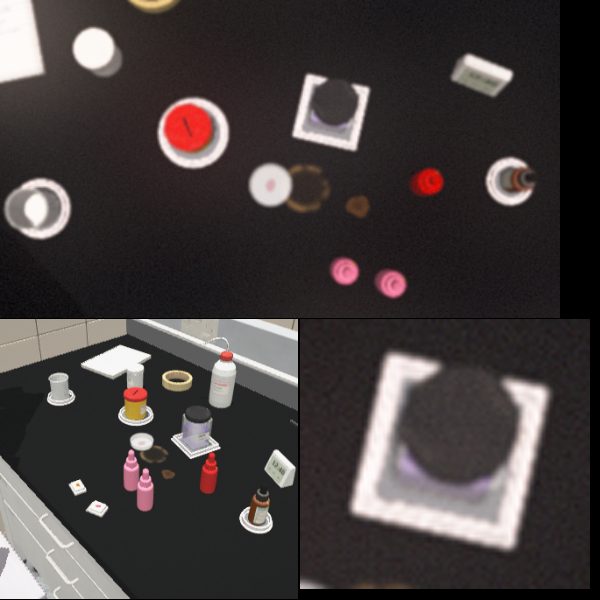

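All four containers stand upright inside their trays: jar (337,110), dropper (510,181), beaker (38,208) and sharps jar (192,132) in the composite. The jar is square to its tray, and the petri dish and white pot show no visible shift.

```bash
python3 -c "
from h import *
print(arm.close_job())"
```

```text
the job is handed in; nothing more can be done
None
```

The job is handed in at about 28 s of robot time: in the last pictures all four containers stand upright in their matching trays, the staining jar square to its tray, and the petri dish and white pot where they were.

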